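# Index the funnel carrier over the beaker and hold its lock pin home

### The job

The funnel on the sliding sleeve has to stand over the open glass beaker, which is one hole away along the perforated tube, on one side or the other (the capped bottle is on the opposite side). Pull up the sleeve's spring lock plunger by its knob, slide the sleeve one hole towards the beaker and let the pin go fully down into that hole. Finish still gripping the knob with the pin home, and leave the beaker, the bottle and the things around where they stand.

Things in the scene. Friction and masses are not known exactly. Their poses are not given: they have to be found in the camera images.
- rail: Fixed aluminium square tube, 30 x 30 mm, 344 mm long, lying level on two black feet, its top 60 mm above the worktop. Origin on the worktop under the middle of the tube; its y axis runs along the tube, its x axis points across it away from the robot side (funnel, beaker and bottle are on the -x side), z up. Five holes of 12 mm in the tube's top, on its centre line, at y = -130, -65, 0, 65 and 130 mm. The feet are 66 mm high at y = +-177 mm.
- sleeve (a joint): Position (m) of the grey sleeve along the tube's y axis, range -0.135 to 0.135; it starts locked in the middle hole (0). The sleeve is a block 44 x 58 x 43 mm round the tube, its top 68 mm above the worktop; it slides with about 1.5 N of friction once the pin is out. A flat bracket at 68 to 73 mm height carries the funnel on its -x side.
- plunger (a joint): Lift (m) of the lock plunger on the sleeve: 0 = pin fully home in a hole, 0.008 = pin tip at the tube's top (it rests there between holes), 0.016 = upper stop. A spring pulls it down with about 4 N at 0 and 7 N at 0.016. The round-tipped pin is 9 mm thick and has about 1.5 mm of play each way along the tube in a hole, so it drops in by itself only over a hole.
- knob_centre (a point): Centre of the plunger's upright black ribbed knob, 27 mm diameter, 34 mm high, on top of the sleeve above the tube's centre line; with the pin home its underside is 81 mm, this point 100 mm and its top 115 mm above the worktop. Below it is a steel bush of 19 mm diameter. It rises with the pin and travels with the sleeve. There is free room beside it on both sides along the tube; the funnel's edge is 72 mm from it across the tube, its rim 108 mm above the worktop.
- funnel_outlet (a point): Lower end of the white funnel's stem, 65 mm above the worktop, 95 mm from the knob's axis towards the rail's -x side; the funnel is 45 mm across at its rim and travels with the sleeve.
- beaker_centre (a point): Centre, half-way up, of the small open glass beaker, about 46 mm across and 58 mm high, standing loose on the worktop in front of the hole next to the sleeve on one side (rail y about +65 or -65 mm).
- bottle_centre (a point): Centre, half-way up, of the capped laboratory bottle, 56 mm across and 104 mm high, loose, in front of the next hole on the side opposite to the beaker; the funnel would hit it.
- timer_centre (a point): Centre of a loose digital timer, 66 x 66 x 21 mm, a bystander.
- tape_centre (a point): Centre of a loose roll of tape, 76 mm across and 19 mm high, a bystander.
- tube_centre (a point): Centre, half-way up, of a loose upright capped tube, 33 mm across and 114 mm high, a bystander behind the rail (+x side).

How it is judged:
By the outcome, as a careful person would: the job done as asked, in the order asked, and still so for the second after the job is handed in, while the arm keeps its last pose, push and grip.
It also fails if it takes over 32 s, if anything falls off the work surface, if the arm or the gripper's body presses on something with over 40 N, if the wrist force passes 120 N, or if a joint passes its speed limit or range.

### The arm

A 6-joint arm with a two-finger parallel gripper is mounted at the origin on a cart in front of the work surface, level with it; the furniture and walls round the work are solid. World frame = base frame: x ahead of the robot, y to its left, z up, the work surface at z = 0. Lengths are in mm, angles in degrees, forces in N, time in s.
With the tool pointing down it reaches from about 150 to 775 mm from the base axis. Payload 6.1 kg.
Tool frame: the origin (TCP) lies on the centre line of the jaws, within the pads' length; the fingertips stand 14 mm ahead of it and the grasp point (between the pads) lies 5 mm behind it (arm.tcp_to_tips is the distance from the TCP to the fingertips, in mm); z points along the fingers, y is the line along which they close (so a half turn about z gives the same grasp; the last joint's range is limited). The gripper opens to 85 mm and grips with 20 to 120 N. Pads are 22 mm wide; open, the fingers measure 114 mm over their backs; the gripper's body (76 mm by 85 mm) begins 54 mm behind the grasp point. The pads swing forward as they close: fully open they stand 13 mm farther back than shut.
Start: joints at [69.958, 7.208, -2.269, 80.523, 0, 90], TCP at [179.915, 493.192, 245.295] pointing down, gripper open.
Joint ranges: [-155.77, 155.77], [-54.66, 111.73], [-72.52, 77.12], [-102.08, 115.82], [-83.92, 84.16], [-180, 180]. Speed limits (degrees/s): [136.94, 136.94, 172.46, 180, 180, 180].

### API

Orientations are given as [roll, pitch, yaw] about the fixed x, y, z axes, in that order (R = Rz(yaw) Ry(pitch) Rx(roll)).
In Python, from rig import arm gives the robot as it stands.
- The arm moves only by the tool apply_moves, never from a script. Its argument "rows" is a list that holds one entry, the list of rows, each a list of 7 numbers: the turn, a rotation vector about the tool's x, y, z each as a share of pi rad, from -1 to 1, then the shift along the tool's x, y, z each as a share of 0.3 m, from -1 to 1, then the closure, from 0 (fully open) to 1 (shut). In form: [[[wx, wy, wz, dx, dy, dz, claw], ...]]. A call has 1 to 20 rows; each row is the pose to reach, as a shift and turn from the pose commanded when the call began, along the tool's axes at that moment, turning the shorter way round; what a row does not reach only later rows make up. A row lasts 1/12 s, in which the tool goes at most 41.7 mm and 7.16 degrees, less where a joint would pass 70% of its speed; a pose out of reach is approached as far as the arm can. A call with a number of a shift or a turn outside -1 to 1 is refused whole. A call with a gripper value outside its range is refused whole. The fingers move at their own pace and stop on an object; "squeeze" is the grip in N (left out, the last holds). Time passes only in rows, so rows that repeat a pose let the fingers close. It gives the time, the measured TCP pose, the force, the opening and the grip force at its end, in the units of the state.
- arm.sense(): the state, without advancing time (a new reading comes with each control period).
- arm.capture(name): name is "scene" or "top"; returns a dict with "img" (420x560x3 uint8, red, green, blue), "K" (3x3 intrinsics, pixels), "xyz" and "attitude" of the camera in the world. Camera axes: x right, y up, looking along -z (the intrinsics and any distortion apply to the point x, -y, -z); pixel columns grow to the right and rows downward; lengths in mm; the calibration is good to about 2 mm. A picture is of the moment at which its call begins. There is no depth.
- arm.job_done(): hands the job in; it is judged then, once.
Trained networks look in the newest picture that a camera, given by its name, has taken for a name from the list of things; names that differ only in an ending like _2 or _b are one class to them, and where a whole thing is asked for, a point or a joint stands for the part that bears it (a point fixed in the world has none). Each returns a list of dicts, best first, with "p" (0 to 1); they miss things now and then, are a little off and sometimes report something else, mostly with a low value. They report only what shows in the picture. A call takes as long as a camera call.
- arm.trace(label, camera): "region" (420x560 bool, what is visible of it) and "rect" ([centre column, centre row, width, height] in pixels, round what is visible of it).
- arm.landmark_of(label, camera): "xy" ([column, row] in pixels: a listed point, or the origin of a listed thing).
The state is a dict: "t": time; "qpos": joint angles; "joint_velocities": joint speeds; "effort": joint torques, N m; "tcp_pos": TCP position; "ee_rot": TCP orientation; "ft_force": force on the tool from outside, world axes, zero at the start; "wrist_torque": the same for the moment, N m; "opening": finger opening in mm; "gripper_force": force on a finger pad.
Only numpy, scipy, OpenCV 4.12 (cv2) and the standard library are available. Lean on these libraries where they do the work, as an engineer would, in place of code of your own. Each camera call takes 0.05 s, during which the arm holds its last target. There are 200 camera calls.

## Working session

There is one attempt and no reset: what is moved stays moved. The work goes in short steps, Python scripts to look and compute and a tool call to move; the robot and the scene stay as the last step left them, time stands still between calls to the robot, and variables do not carry over. Pictures are saved under pics/ and viewed, at most 10 in all, crops included, and the job is handed in when it is done.

Besides the shell and the picture viewer there is one more tool, called after "Request:" as name([rows], argument=value, ...), one row to a line, values as JSON. apply_moves: Moves the arm, as the interface text tells. Shift numbers are shares of 0.3 m and turn numbers shares of pi rad, none past 1 either way. Its arguments: {"type":"object","properties":{"rows":{"type":"array","items":{"type":"array","items":{"type":"array","items":{"type":"number"}}}},"squeeze":{"type":"number"}},"required":["rows"]}

```bash
mkdir -p pics; cat > h.py <<'E'
import numpy as np, cv2
from scipy.spatial.transform import Rotation as R
from rig import arm
def cam(c):
    a=np.array(c["attitude"],float)
    M=a if a.shape==(3,3) else R.from_euler('xyz',a,degrees=True).as_matrix()
    return np.array(c["K"]),np.array(c["xyz"],float),M
def ray(c,uv):
    K,o,M=cam(c); d=np.linalg.inv(K)@[uv[0],uv[1],1]; return o,M@(d*[1,-1,-1])
def onz(c,uv,z):
    o,d=ray(c,uv); return o+d*(z-o[2])/d[2]
def proj(c,p):
    K,o,M=cam(c); q=K@((M.T@(np.array(p)-o))*[1,-1,-1]); return q[:2]/q[2]
E
python3 - <<'E'
from h import *
cs={}
for n in("scene","top"):
    c=arm.capture(n);cs[n]=c;cv2.imwrite(f"pics/{n}0.png",c["img"][...,::-1]);print(n,c["xyz"],c["attitude"],c.keys())
Z=dict(rail=0,knob_centre=100,funnel_outlet=65,beaker_centre=29,bottle_centre=52,timer_centre=10,tape_centre=10,tube_centre=57)
for l,z in Z.items():
  for n in cs:
    for r in arm.landmark_of(l,n)[:2]: print(l,n,round(r["p"],2),np.round(r["xy"]),np.round(onz(cs[n],r["xy"],z)))
E
```

```text
scene [-191.81362099 -445.49032435  857.72732214] [ 48.90093523  -0.11349825 -56.21818639] dict_keys(['img', 'K', 'xyz', 'attitude'])
top [372.55423611  36.49705337 998.11439522] [ 10.37880645   0.30143981 -91.21763818] dict_keys(['img', 'K', 'xyz', 'attitude'])
rail scene 0.89 [270. 237.] [545.  79.   0.]
rail scene 0.48 [195. 219.] [492. 274.   0.]
rail top 0.59 [256. 214.] [547.  91.   0.]
knob_centre scene 0.64 [263. 206.] [534.  90. 100.]
knob_centre top 0.64 [255. 209.] [538.  87. 100.]
funnel_outlet scene 0.72 [234. 235.] [449. 111.  65.]
beaker_centre scene 0.6 [255. 265.] [427.  37.  29.]
beaker_centre top 0.58 [286. 268.] [439.  35.  29.]
bottle_centre scene 0.85 [216. 225.] [463. 174.  52.]
bottle_centre top 0.93 [211. 258.] [458. 171.  52.]
timer_centre scene 0.97 [198. 219.] [488. 260.  10.]
timer_centre top 0.74 [283. 267.] [442.  39.  10.]
timer_centre top 0.71 [168. 243.] [492. 260.  10.]
tape_centre scene 0.88 [291. 290.] [423. -59.  10.]
tape_centre top 0.67 [335. 274.] [426. -58.  10.]
tube_centre scene 0.79 [313. 223.] [591. -11.  57.]
tube_centre top 0.8 [304. 183.] [594.  -4.  57.]
```

```bash
python3 -c "
from rig import arm
s=arm.sense();print(s)"
```

```text
{'t': 0.9, 'qpos': array([ 6.99593799e+01,  7.20593457e+00, -2.26892157e+00,  8.05263081e+01,
        4.26463807e-04,  9.00000698e+01]), 'joint_velocities': array([ 0.04549215,  0.01230549,  0.03842365,  0.06530736, -0.00296017,
       -0.08002679]), 'effort': array([-2.32879502e-04, -4.35691416e+01,  3.53090537e+01,  1.07458149e-03,
        6.65231795e-06, -3.62295580e-07]), 'tcp_pos': array([179.89445745, 493.17392769, 245.31163287]), 'ee_rot': array([-1.79998836e+02, -4.26462389e-04,  1.59959310e+02]), 'ft_force': array([ 0.40253297, -0.22014079,  0.09146317]), 'wrist_torque': array([-0.02011936, -0.00431547,  0.03159762]), 'gripper_force': 0.0, 'opening': 85.4861504136406}
```

View pics/scene0.png

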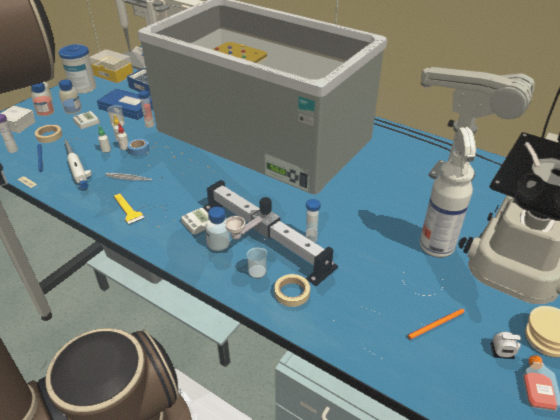

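View pics/top0.png

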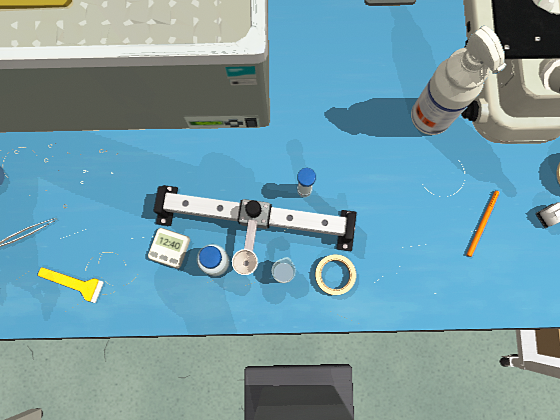

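The scene picture shows the rail running diagonally, with the knob at about (265,206), the bottle at (217,230) and the beaker at (257,262). In the top view the tube runs from (165,205) to (345,230), with the knob at (254,209). The beaker at (283,270) is on the image's right (world -y), so the slide goes to rail -y.

```bash
python3 - <<'E'
from h import *
c=arm.capture("top"); g=cv2.cvtColor(c["img"],cv2.COLOR_RGB2GRAY).astype(float)
pts=[]
for y,(u,v) in zip((130,65,-65,-130),((187,205),(219,209),(290,219),(325,223))):
    w=g[v-5:v+6,u-5:u+6]; k=np.clip(150-w,0,None); 
    vv,uu=np.mgrid[v-5:v+6,u-5:u+6]; p=((uu*k).sum()/k.sum(),(vv*k).sum()/k.sum())
    pts.append(onz(c,p,60)); print(y,np.round(p,1),np.round(pts[-1],1),w.min(),w.max())
P=np.array(pts); d=np.diff(P[:,:2],axis=0);print(np.linalg.norm(d,axis=1))
u=P[0]-P[3]; u/=np.linalg.norm(u); m=P.mean(0); print("mid",m,"yaw",np.degrees(np.arctan2(-u[0],u[1])))
sc=arm.capture("scene")
for n,cc in(("top",c),("scene",sc)):
    for r in arm.trace("plunger",n)[:2]: print(n,r["p"],r["rect"])
    print("knob proj",proj(cc,[m[0],m[1],100]),"rail holes",[np.round(proj(cc,q),1) for q in pts])
for uv in((190,128),(268,126)): print("bath front",onz(c,uv,0))
for k,cc in(("top",c),("scene",sc)):
    big=cv2.resize(cc["img"][150:300,150:370] if k=="top" else cc["img"][160:310,160:360],None,fx=3,fy=3,interpolation=cv2.INTER_CUBIC); cv2.imwrite(f"pics/{k}1.png",big[...,::-1])
E
```

```text
130 [185.  202.7] [561.1 218.4  60. ] 75.0 253.0
65 [219.7 207.4] [550.8 154.2  60. ] 56.0 249.0
-65 [289.6 217.3] [529.5  25.5  60. ] 46.0 255.0
-130 [324.7 222.3] [518.7 -38.8  60. ] 56.0 255.0
[ 65.04204014 130.36020204  65.23490414]
mid [539.99887844  89.83313031  60.        ] yaw -9.360785949869669
top 0.6 [253.7, 210.4, 13.8, 15.0]
knob proj [253.23210062 208.47686553] rail holes [array([185. , 202.7]), array([219.7, 207.4]), array([289.6, 217.3]), array([324.7, 222.3])]
scene 0.69 [266.2, 202.9, 11.2, 19.3]
knob proj [264.56559135 204.78364859] rail holes [array([227.5, 194.1]), array([245.7, 205.6]), array([285.2, 230.7]), array([306.6, 244.4])]
bath front [727.072193   221.89601773   0.        ]
bath front [727.66193149  64.03378057   0.        ]
```

The beaker is on the rail's -y side. The knob is at about (540, 90) and the rail yaw is about -9.4°. I'll approach in two legs.

Request:
apply_moves([
  [[0,0,0,-0.8,-0.43,0.1,0],[0,0,0,-0.8,-0.43,0.1,0],[0,0,0,-0.8,-0.43,0.1,0],[0,0,0,-0.8,-0.43,0.1,0],[0,0,0,-0.8,-0.43,0.1,0],[0,0,0,-0.8,-0.43,0.1,0],[0,0,0,-0.8,-0.43,0.1,0],[0,0,0,-0.8,-0.43,0.1,0]],
], squeeze=60)

```text
t: 1.77
tcp_pos: [363.3, 286.6, 214.8]
ee_rot: [-179.9, 0.0, 159.7]
ft_force: [-0.5, 0.3, 0.1]
opening: 85.1
gripper_force: 0.0
```

Request:
apply_moves([
  [[0,0,-0.0593,-0.788,-0.422,0.2,0],[0,0,-0.0593,-0.788,-0.422,0.2,0],[0,0,-0.0593,-0.788,-0.422,0.2,0],[0,0,-0.0593,-0.788,-0.422,0.2,0],[0,0,-0.0593,-0.788,-0.422,0.2,0],[0,0,-0.0593,-0.788,-0.422,0.2,0],[0,0,-0.0593,-0.788,-0.422,0.2,0],[0,0,-0.0593,-0.788,-0.422,0.2,0],[0,0,-0.0593,-0.788,-0.422,0.2,0],[0,0,-0.0593,-0.788,-0.422,0.2,0]],
])

```text
t: 2.6
tcp_pos: [539.5, 90.3, 155.2]
ee_rot: [180.0, -0.0, 170.6]
ft_force: [-0.3, 0.2, -0.8]
opening: 85.4
gripper_force: 0.0
```

```bash
python3 - <<'E'
from h import *
s=arm.sense();print(s["tcp_pos"],s["ee_rot"],s["qpos"],s["t"])
c=arm.capture("scene");big=cv2.resize(c["img"][90:290,130:396],None,fx=3,fy=3,interpolation=cv2.INTER_CUBIC); cv2.imwrite("pics/scene2.png",big[...,::-1])
E
```

```text
[539.54162917  90.2612845  155.24638703] [ 1.79987114e+02 -4.39738986e-02  1.70632961e+02] [ 9.48362214e+00  1.04358232e+01 -9.77693247e+00  6.98246961e+01
  2.64030979e-02  1.88506575e+01] 2.6
```

View pics/scene2.png

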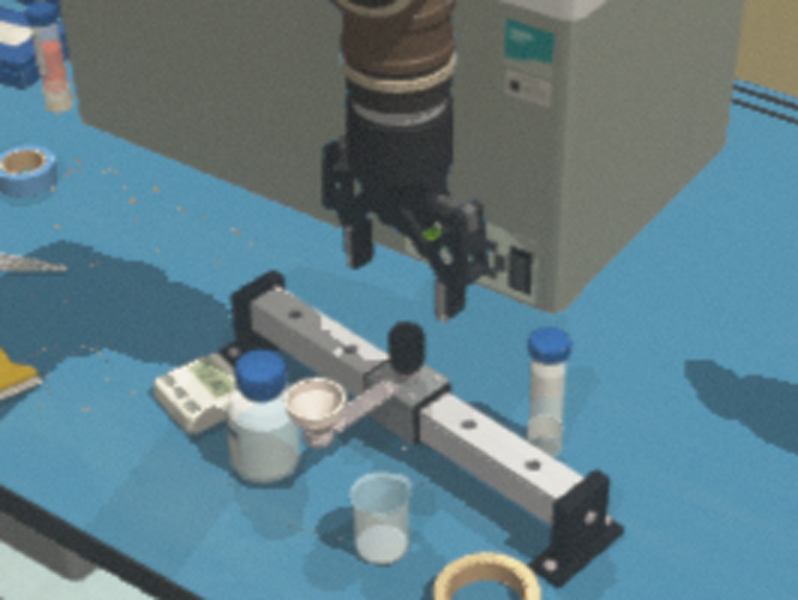

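The crop shows the open jaws above the knob at crop pixel (405,345), closing along the tube. Next I descend 60 mm and close.

Request:
apply_moves([
  [[0,0,0,0,0,0.1,0],[0,0,0,0,0,0.16,0],[0,0,0,0,0,0.2,0],[0,0,0,0,0,0.2,0],[0,0,0,0,0,0.2,0]],
])

```text
t: 3.07
tcp_pos: [539.1, 90.9, 95.6]
ee_rot: [-180.0, -0.0, 170.7]
ft_force: [0.5, -0.2, 0.2]
opening: 85.5
gripper_force: 0.0
```

Request:
apply_moves([
  [[0,0,0,0,0,0,0.3],[0,0,0,0,0,0,0.5],[0,0,0,0,0,0,0.6],[0,0,0,0,0,0,0.7],[0,0,0,0,0,0,0.8],[0,0,0,0,0,0,1],[0,0,0,0,0,0,1],[0,0,0,0,0,0,1],[0,0,0,0,0,0,1],[0,0,0,0,0,0,1],[0,0,0,0,0,0,1],[0,0,0,0,0,0,1]],
])

```text
t: 4.07
tcp_pos: [540.2, 89.8, 96.1]
ee_rot: [180.0, 0.1, 170.6]
ft_force: [-1.5, 0.4, 6.3]
opening: 25.5
gripper_force: 58.8
```

Request:
apply_moves([
  [[0,0,0,0,0,-0.013,1],[0,0,0,0,0,-0.026,1],[0,0,0,0,0,-0.04,1],[0,0,0,0,0,-0.04,1],[0,0,0,0,0,-0.04,1],[0,0,0,0,0,-0.04,1]],
])

```text
t: 4.57
tcp_pos: [540.0, 89.8, 107.0]
ee_rot: [-180.0, 0.0, 170.6]
ft_force: [4.7, 1.8, -6.7]
opening: 25.1
gripper_force: 59.3
```

```bash
python3 - <<'E'
from h import *
s=arm.sense();print(s["tcp_pos"],s["ft_force"],s["wrist_torque"],s["opening"])
c=arm.capture("scene");big=cv2.resize(c["img"][150:290,170:356],None,fx=4,fy=4,interpolation=cv2.INTER_CUBIC); cv2.imwrite("pics/scene3.png",big[...,::-1])
E
```

```text
[540.02154096  89.78476192 106.9971098 ] [ 4.69203207  1.79511306 -6.67606877] [ 0.06934889 -0.86581336 -0.00997597] 25.105212362164814
```

View pics/scene3.png

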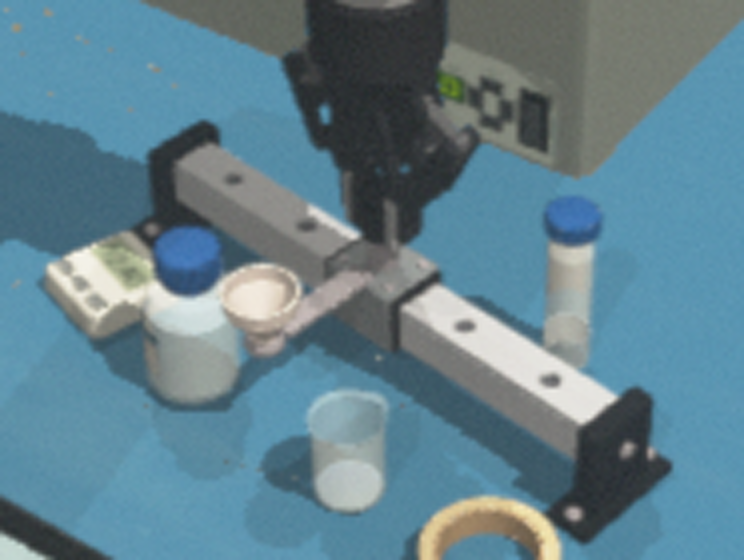

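The crop shows the knob gripped and raised, at about (385,215). The sleeve hasn't moved, and the -6.7 N reading matches the spring at about 11 mm lift. Now I slide 65 mm along -y.

Request:
apply_moves([
  [[0,0,0,0,-0.01,0,1],[0,0,0,0,-0.03,0,1],[0,0,0,0,-0.05,0,1],[0,0,0,0,-0.07,0,1],[0,0,0,0,-0.09,0,1],[0,0,0,0,-0.11,0,1],[0,0,0,0,-0.13,0,1],[0,0,0,0,-0.15,0,1],[0,0,0,0,-0.17,0,1],[0,0,0,0,-0.19,0,1],[0,0,0,0,-0.205,0,1],[0,0,0,0,-0.214,0,1],[0,0,0,0,-0.2167,0,1],[0,0,0,0,-0.2167,0,1],[0,0,0,0,-0.2167,0,1]],
])

```text
t: 5.87
tcp_pos: [529.4, 24.8, 107.4]
ee_rot: [-180.0, 0.0, 170.6]
ft_force: [4.3, -0.5, -6.4]
opening: 25.5
gripper_force: 59.4
```

```bash
python3 - <<'E'
from h import *
s=arm.sense();print(s["tcp_pos"],s["ft_force"],s["wrist_torque"],s["opening"])
c=arm.capture("scene");big=cv2.resize(c["img"][150:290,170:356],None,fx=4,fy=4,interpolation=cv2.INTER_CUBIC); cv2.imwrite("pics/scene4.png",big[...,::-1])
E
```

```text
[529.38394634  24.82610972 107.39338097] [ 4.33210442 -0.49579576 -6.40503041] [-0.07683803 -1.03418187  0.05289764] 25.527899175582792
```

View pics/scene4.png

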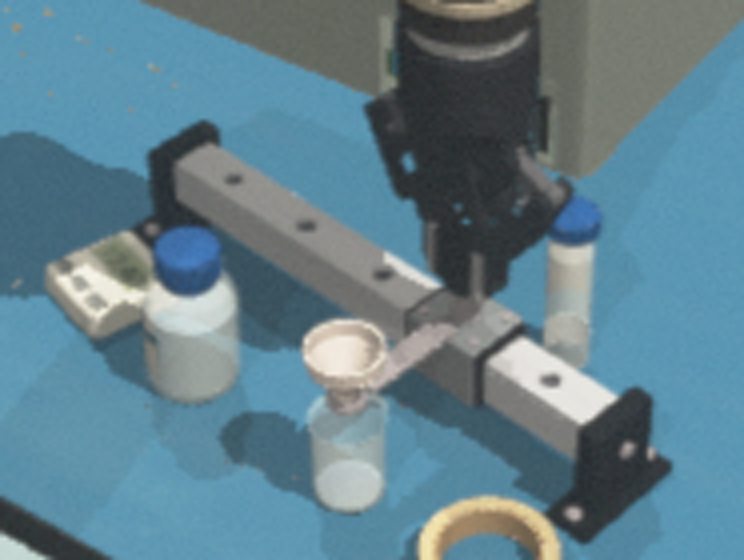

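The crop shows the sleeve one hole over, with the funnel outlet at about (348,400) above the beaker and everything else undisturbed. Next I lower the pin slowly.

Request:
apply_moves([
  [[0,0,0,0,0,0.008,1],[0,0,0,0,0,0.016,1],[0,0,0,0,0,0.024,1],[0,0,0,0,0,0.032,1],[0,0,0,0,0,0.038,1],[0,0,0,0,0,0.04,1],[0,0,0,0,0,0.04,1],[0,0,0,0,0,0.04,1],[0,0,0,0,0,0.04,1]],
])

```text
t: 6.67
tcp_pos: [529.6, 25.6, 96.1]
ee_rot: [180.0, 0.1, 170.6]
ft_force: [1.3, -2.5, 5.3]
opening: 25.5
gripper_force: 60.7
```

```bash
python3 - <<'E'
from h import *
for _ in range(3):
  c=arm.capture("scene");s=arm.sense();print(s["tcp_pos"],s["ft_force"],s["wrist_torque"],s["opening"])
big=cv2.resize(c["img"][190:260,250:343],None,fx=8,fy=8,interpolation=cv2.INTER_CUBIC); cv2.imwrite("pics/scene5.png",big[...,::-1])
E
```

```text
[529.62554262  25.61319338  96.10154652] [ 1.07229958 -1.25179257  5.4384637 ] [-0.40792688 -0.30498433  0.03561362] 25.505080134966033
[529.62589072  25.65379557  96.06982233] [ 2.24448796 -0.84852861  5.2250191 ] [-0.36506744 -0.25607249 -0.02776711] 25.397658603630923
[529.61954771  25.64745654  96.06560132] [ 1.86645943 -1.12764164  5.66542568] [-0.45762173 -0.28505197 -0.03634885] 25.771924536292655
```

View pics/scene5.png

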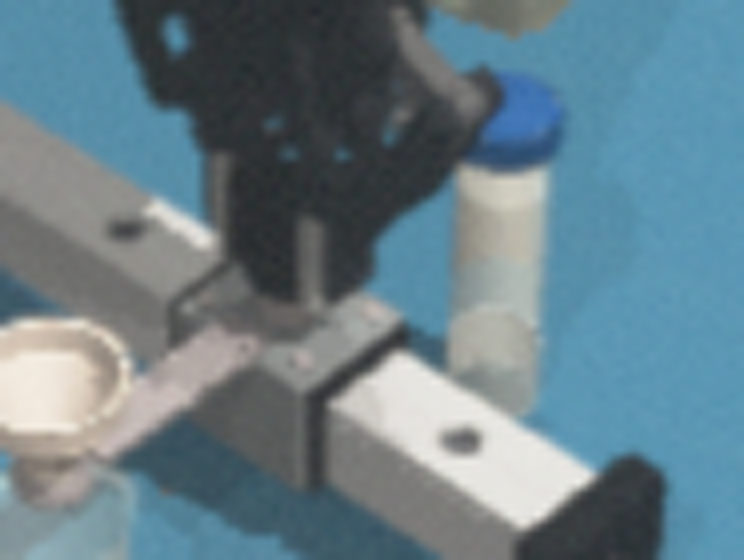

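The tool height (96.1) and contact force match the values from before the lift, so the pin looks home. A small press and a ±2 mm tug will confirm that it's locked.

Request:
apply_moves([
  [[0,0,0,0,-0.007,0.003,1],[0,0,0,0,-0.007,0.003,1],[0,0,0,0,-0.007,0.003,1]],
])

```text
t: 7.07
tcp_pos: [529.5, 24.1, 96.0]
ee_rot: [179.9, 0.1, 170.7]
ft_force: [-1.8, 0.5, 11.1]
opening: 25.1
gripper_force: 61.3
```

Request:
apply_moves([
  [[0,0,0,0,0.014,0,1],[0,0,0,0,0.014,0,1],[0,0,0,0,0.014,0,1]],
])

```text
t: 7.32
tcp_pos: [530.0, 27.4, 96.0]
ee_rot: [-180.0, 0.1, 170.6]
ft_force: [-0.6, -3.4, 11.3]
opening: 25.6
gripper_force: 61.4
```

Request:
apply_moves([
  [[0,0,0,0,-0.007,0,1],[0,0,0,0,-0.007,0,1],[0,0,0,0,-0.007,0,1],[0,0,0,0,-0.007,0,1]],
])

```text
t: 7.65
tcp_pos: [529.8, 26.1, 96.0]
ee_rot: [179.9, 0.1, 170.6]
ft_force: [-0.1, 0.0, 11.5]
opening: 24.8
gripper_force: 61.3
```

```bash
python3 -c "
from rig import arm
print(arm.job_done())"
```

```text
the job is handed in; nothing more can be done
None
```

The sleeve is one hole over with the funnel above the beaker, the pin is fully down by the height and force readings, the knob is still gripped, nothing else looked disturbed in the last pictures, and the job is handed in at about 8 s (no verdict came back).

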